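Seat a train of coil bobbins in the loading channel and lock it

ROBOT

A 6-joint arm with a two-finger parallel gripper is mounted at the origin on a cart in front of the work surface, level with it; the furniture and walls round the work are solid. World frame = base frame: x ahead of the robot, y to its left, z up, the work surface at z = 0. Lengths are in m, angles in rad, forces in N, time in s.
With the tool pointing down it reaches from about 0.35 to 0.975 m from the base axis. Payload 4.9 kg.
Tool frame: the origin (TCP) lies at the very end of the fingers, on their centre line; the grasp point (between the pads) lies 19 mm behind it (ctrl.pinch_z is the distance from the TCP to the grasp point, in m); z points along the fingers, y is the direction in which the jaws open and shut (so a half turn about z gives the same grasp; the last joint's range is limited). The gripper opens to 85 mm and grips with 20 to 120 N. Pads are 22 mm wide; open, the fingers measure 114 mm over their backs; the gripper's body (76 mm by 85 mm) begins 54 mm behind the grasp point. The pads swing forward as they close: fully open they stand 13 mm farther back than shut.
Start: joints at [1.093, 0.053, 1.613, -0, 1.476, -0.119], TCP at [0.219, 0.585, 0.231] pointing down, gripper open.
Joint ranges: [-3.01, 3.01], [-1.01, 2.22], [0.06, 2.58], [-1.02, 4.17], [0.09, 2.62], [-3.14, 3.14]. Speed limits (rad/s): [2.57, 2.57, 3.14, 3.14, 3.14, 3.14].

INTERFACE

Orientations are given as a rotation vector (axis times angle).
In Python, from station import ctrl gives the robot as it stands.
- The arm moves only by the tool carry_out, never from a script. Its argument "series" is a list of rows, each a list of 7 numbers: the shift along the world's x, y, z each as a share of 0.025 m, from -1 to 1, then the turn, a rotation vector about the world's x, y, z each as a share of 0.1 rad, from -1 to 1, then the opening, from 0 (shut) to 1 (fully open). A call has 1 to 12 rows; each row shifts and turns the commanded pose from where the row before left it; what a row does not reach is not made up. A row lasts 1/10 s, in which the tool goes at most 50 mm and 8.59 degrees, less where a joint would pass 70% of its speed; a pose out of reach is approached as far as the arm can. A call with a number of a shift or a turn outside -1 to 1 is refused whole. A call with a gripper value outside its range is refused whole. The fingers move at their own pace and stop on an object; "grip_force" is the grip in N (left out, the last holds). Time passes only in rows, so rows that do not move let the fingers close. It gives the time, the measured TCP pose, the force and the opening at its end, in the units of the state.
- ctrl.get_obs(): the state, without advancing time (a new reading comes with each control period).
- ctrl.get_image(name): name is "side" or "top" or "wrist"; returns a dict with "frame" (384x512x3 uint8, blue, green, red), "fx", "fy", "cx", "cy" (pixels), "R" (3x3) and "t" (3): a world point X has camera coordinates R X + t; the wrist camera has in their place "hand_eye" (4x4, takes a point from camera to tool coordinates, whose origin is the TCP and whose axes are the flange's). Camera axes: x right, y down, z forward; pixel columns grow to the right and rows downward; lengths in m; the calibration is good to about 2 mm. The wrist camera is an equidistant fisheye: a pixel r from the principal point sees the ray r / f radians off the axis. A picture is of the moment at which its call begins: read the wrist's pose just before it. There is no depth.
- ctrl.finish_job(): hands the job in, once; it reports no verdict.
Trained networks look in a picture, given as the dict that the camera call returned (one of the last four; its "shot" number tells which), for a name from the list of things; names that differ only in an ending like _2 or _b are one class to them, and where a whole thing is asked for, a point or a joint stands for the part that bears it (a point fixed in the world has none). Each returns a list of dicts, best first, with "p" (0 to 1); they miss things now and then, are a little off and sometimes report something else, mostly with a low value. They report only what shows in the picture. A call takes as long as a camera call. They do not tell look-alikes from the thing itself.
- ctrl.trace(picture, name): "mask" (384x512 bool, what is visible of it) and "rect" ([left, top, width, height] as shares, 0 to 1, of the picture: columns of its width, rows of its height, round what is visible of it).
- ctrl.mark_of(picture, name): "position" ([column, row] as shares, 0 to 1, of the picture: columns of its width, rows of its height: a listed point, or the origin of a listed thing).
The state is a dict: "t": time; "q": joint angles; "dq": joint speeds; "effort": joint torques, N m; "tool_pos": TCP position; "tool_rot": TCP orientation; "contact_force": force on the tool from outside, world axes, zero at the start; "wrist_torque": the same for the moment, N m; "opening": finger opening in m.
Only numpy, scipy, OpenCV 4.12 (cv2) and the standard library are available. Lean on these libraries where they do the work, as an engineer would, in place of code of your own. Each camera call takes 0.05 s, during which the arm holds its last target.

TASK

Four wound coil bobbins stand in a touching row in the aluminium loading channel, short of its end stop. With shut fingertips against the rearmost bobbin only, push the whole row along the channel as one train until the front bobbin rests against the end stop and no gaps remain; then push the knob of the keeper bolt at the channel's side fully in, so that the bolt bars the channel behind the row. Only push: do not grasp or lift anything, and leave the other things on the bench where they are.

Things in the scene. Friction and masses are not known exactly. Their poses are not given: they have to be found in the camera images.
- channel: Aluminium channel fixed to the bench, base 300 x 62 mm; floor at z 5 mm, side walls 16 mm high, 36 apart inside. Origin: centre of underside. x: along it to the end stop, a steel block 38 mm high, face at x = 126 mm; open at -x. y: to the keeper's side, z up. Keeper guide: x -19 to 15, y 30 to 52, up to 36 mm high. Above z 16 mm the space over the channel (y below 28 mm) is clear.
- bobbin_1: Coil bobbin number 1 of the row, counted from the end stop (the front one): copper winding between black square flanges, loose, 30 mm long (along its x and the channel's), 34 wide, 34 high, about 60 g. Origin: centre of its underside. Brass pins stand 4 mm above the flanges. Home (row against the stop): its origin at x = 111 mm in the channel's frame.
- bobbin_2: Coil bobbin number 2 of the row, counted from the end stop: copper winding between black square flanges, loose, 30 mm long (along its x and the channel's), 34 wide, 34 high, about 60 g. Origin: centre of its underside. Brass pins stand 4 mm above the flanges. Home (row against the stop): its origin at x = 81 mm in the channel's frame.
- bobbin_3: Coil bobbin number 3 of the row, counted from the end stop: copper winding between black square flanges, loose, 30 mm long (along its x and the channel's), 34 wide, 34 high, about 60 g. Origin: centre of its underside. Brass pins stand 4 mm above the flanges. Home (row against the stop): its origin at x = 51 mm in the channel's frame.
- bobbin_4: Coil bobbin number 4 of the row, counted from the end stop (the rearmost, the only one to be pushed on): copper winding between black square flanges, loose, 30 mm long (along its x and the channel's), 34 wide, 34 high, about 60 g. Origin: centre of its underside. Brass pins stand 4 mm above the flanges. Home (row against the stop): its origin at x = 21 mm in the channel's frame.
- keeper_knob (a point): Middle of the outer flat face of the round black knob of the keeper bolt (26 mm diameter, 11 thick, centre 21.5 mm above the bare bench). Push the face along the channel's -y. It lies at x = -2 mm in the channel's frame, and y = 101 mm minus the joint value.
- keeper (a joint): Slide of the keeper bolt (steel bar 8 mm wide, 10 high), m: 0 = withdrawn, 0.038 = fully in, against its stop, the bar reaching across the channel's middle 4 mm behind a seated row. A bobbin that is not home blocks it. Light sliding friction (about 1.5 N), stays where it is left.
- eraser: Bystander: eraser in a red sleeve, 16 x 36 x 11 mm, beside the channel on the keeper's side, between knob and end stop. Origin: centre of its underside.
- wire_spool: Bystander: spool of white wire with black flanges, about 50 mm across, 26 high, beside the channel on the side away from the keeper. Origin: on its underside.
- cap: Bystander: gold-coloured open cap, 30 mm across, 15 high, on the keeper's side near the open end. Origin: centre of its underside.
- pen: Bystander: marker pen lying on the bench, 133 mm long, 13 thick. Origin: centre of its underside.
- small_block: Bystander: small wrapped foam block, 19 x 26 x 14 mm, beside the channel near the end stop, on the side away from the keeper. Origin: centre of its underside.
There are look-alikes about, which are no part of the job. What is shaped like the bobbin_4 but green or turquoise is not meant.

How it is judged:
By the outcome, as a careful person would: the job done as asked, in the order asked, and still so for the second after the job is handed in, with the robot touching nothing.
It also fails if it takes over 40 s, if anything falls off the work surface, if the arm or the gripper's body presses on something with over 40 N, if the wrist force passes 120 N, or if a joint passes its speed limit or range.

## Working session

There is one attempt and no reset: what is moved stays moved. The work goes in short steps, Python scripts to look and compute and a tool call to move; the robot and the scene stay as the last step left them, time stands still between calls to the robot, and variables do not carry over. Pictures are saved under pics/ and viewed, and the job is handed in when it is done.

Besides the shell and the picture viewer there is one more tool, called after "Emit:" in YAML: its name, and indented under it one key for each argument. carry_out: Moves the arm, as the interface text tells. Shift numbers are shares of 0.025 m and turn numbers shares of 0.1 rad, none past 1 either way. Its arguments: {"type":"object","properties":{"series":{"type":"array"},"grip_force":{"type":"number"}},"required":["series"]}

```bash
ls; mkdir -p pics; python3 - <<'E'
from station import ctrl
import cv2,pickle
print(ctrl.get_obs())
d={}
for n in ("top","side"):
    p=ctrl.get_image(n); d[n]=p
    cv2.imwrite(f"pics/{n}0.png",p["frame"])
    print(n,p["fx"],p["cx"],p["cy"],p["R"],p["t"])
    for k in ["bobbin_4","channel","keeper_knob","keeper","eraser","cap","wire_spool","small_block","pen"]:
        print(k,[(round(float(r["p"]),2),[round(float(r["position"][0])*512,1),round(float(r["position"][1])*384,1)]) for r in ctrl.mark_of(p,k)][:7])
pickle.dump(d,open("d0.pkl","wb"))
E
```

```text
pics
{'t': 0.0, 'q': array([ 1.09298354e+00,  5.34150353e-02,  1.61430675e+00, -4.67117464e-05,
        1.47601647e+00, -1.18979700e-01]), 'dq': array([ 0.00026917,  0.00115462, -0.00083641, -0.00049499,  0.00021133,
       -0.00028576]), 'effort': array([-2.57963395e-03, -3.93651259e+01, -3.70184147e+01, -1.95406228e-04,
        6.67635089e-03,  2.03639797e-05]), 'tool_pos': array([0.21919453, 0.58462404, 0.23001935]), 'tool_rot': array([-0.56052268, -3.09058643,  0.00324223]), 'contact_force': array([0.43540505, 0.43192743, 0.08577896]), 'wrist_torque': array([-0.04900061, -0.03674315,  0.00961032]), 'opening': 0.08517023993211806}
top 377.6948383370946 254.1243261528054 192.42179060747554 [[ 0.12734301 -0.99185183  0.00370111]
 [-0.96844363 -0.12514193 -0.21553754]
 [ 0.21424447  0.02386288 -0.97648854]] [0.03484823 0.64950084 0.81267243]
bobbin_4 [(0.76, [273.4, 226.0]), (0.75, [327.1, 174.5]), (0.66, [312.6, 218.3]), (0.59, [289.0, 225.8]), (0.56, [299.1, 217.5]), (0.53, [354.9, 172.6])]
channel [(0.81, [297.1, 217.9])]
keeper_knob [(0.51, [306.8, 260.3])]Traceback (most recent call last):
  File "<stdin>", line 10, in <module>
ValueError: it knows: bobbin, cap, channel, eraser, keeper_knob, pen, small_block, wire_spool
```

```bash
python3 - <<'E'
from station import ctrl
import cv2,pickle
d={}
for n in ("top","side"):
    p=ctrl.get_image(n); d[n]=p
    cv2.imwrite(f"pics/{n}1.png",p["frame"])
    f=p["frame"]
    print(n,p["fx"],p["cx"],p["cy"],p["R"],p["t"])
    for k in ["bobbin_4","channel","keeper_knob","eraser","cap","wire_spool","small_block","pen"]:
        print(k,[(round(float(r["p"]),2),[round(float(r["position"][0])*512,1),round(float(r["position"][1])*384,1)]) for r in ctrl.mark_of(p,k)][:7])
pickle.dump(d,open("d0.pkl","wb"))
p=d["top"]["frame"][130:300,200:400]
cv2.imwrite("pics/topcrop.png",cv2.resize(p,None,fx=3.5,fy=3.5,interpolation=cv2.INTER_CUBIC))
E
```

```text
top 377.6948383370946 254.1243261528054 192.42179060747554 [[ 0.12734301 -0.99185183  0.00370111]
 [-0.96844363 -0.12514193 -0.21553754]
 [ 0.21424447  0.02386288 -0.97648854]] [0.03484823 0.64950084 0.81267243]
bobbin_4 [(0.75, [353.1, 171.1]), (0.7, [325.5, 170.7]), (0.68, [312.7, 216.9]), (0.67, [272.9, 224.2]), (0.6, [299.3, 219.1]), (0.58, [287.8, 222.9])]
channel [(0.9, [296.5, 220.4]), (0.68, [169.9, 187.8])]
keeper_knob [(0.47, [306.2, 256.2])]
eraser [(0.57, [275.2, 265.6])]
cap [(0.66, [335.8, 236.3])]
wire_spool [(0.56, [283.5, 192.7])]
small_block [(0.41, [232.8, 210.4])]
pen [(0.72, [173.4, 189.4])]
side 429.89343454199815 254.4525717668425 196.66195072568848 [[ 0.96160099 -0.27429118  0.0093747 ]
 [-0.1210387  -0.45449509 -0.88248731]
 [ 0.24631924  0.84746596 -0.47024278]] [-0.59173217  0.17830881  0.69891456]
bobbin_4 [(0.79, [339.3, 281.6]), (0.78, [323.2, 257.1]), (0.72, [256.1, 254.0]), (0.68, [249.0, 252.2]), (0.58, [236.1, 240.0]), (0.56, [225.7, 239.0])]
channel [(0.75, [244.1, 246.9]), (0.41, [226.7, 176.1])]
keeper_knob [(0.57, [202.4, 257.0])]
eraser [(0.47, [191.7, 243.7])]
cap [(0.79, [248.3, 284.1])]
wire_spool [(0.9, [271.0, 233.2])]
small_block [(0.59, [235.2, 214.6])]
pen [(0.66, [229.0, 177.1]), (0.46, [255.1, 255.3])]
```

View pics/top0.png

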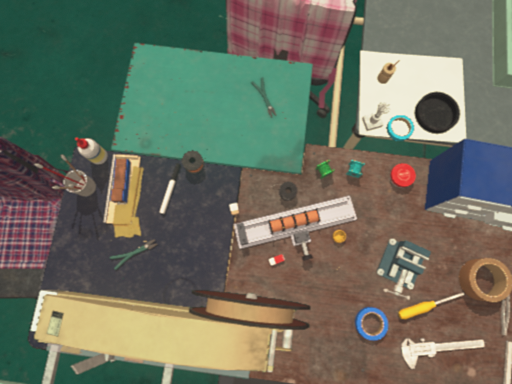

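View pics/side1.png

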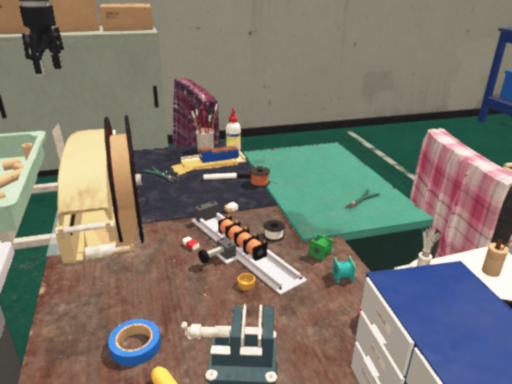

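View pics/topcrop.png

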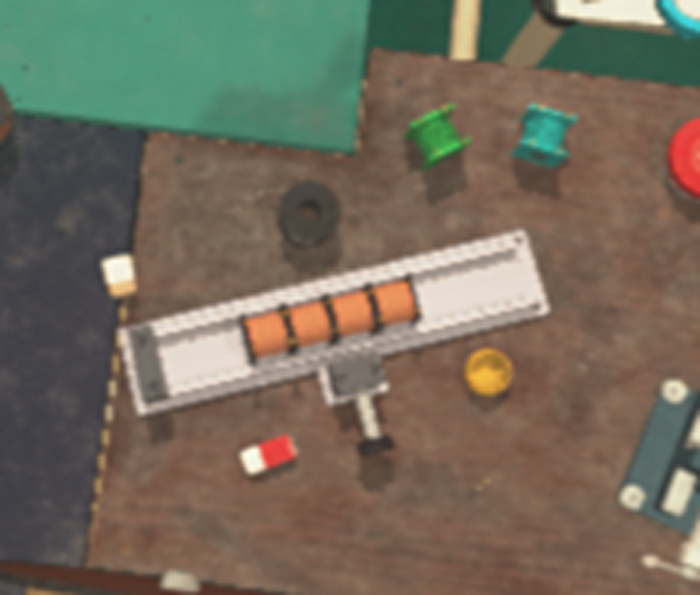

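Top view: the copper row is at about (272–320, 220) in the channel. The stop is at the left end (240, 234), the knob at (306, 258), eraser (277, 260), cap (340, 237), spool (288, 190) and white block (233, 209). The look-alikes are the green spool (325, 169) and the turquoise one (355, 169), both outside the channel. A dark cylinder with an orange end also stands at (192, 160). The bobbin I want is the rearmost copper one in the channel, at about (313, 216). Next I'll take close crops to pick corners.

```bash
python3 - <<'E'
import cv2,pickle
d=pickle.load(open("d0.pkl","rb"))
def crop(n,x0,y0,w,h,s,o):
    p=cv2.resize(d[n]["frame"][y0:y0+h,x0:x0+w],None,fx=s,fy=s,interpolation=cv2.INTER_CUBIC)
    for i in range(0,w,10):
        cv2.putText(p,str(x0+i),(i*s,8),0,0.3,(0,255,255),1); cv2.line(p,(i*s,10),(i*s,14),(0,255,255),1)
    for i in range(0,h,10):
        cv2.putText(p,str(y0+i),(0,i*s+4),0,0.3,(0,255,255),1); cv2.line(p,(20,i*s),(24,i*s),(0,255,255),1)
    cv2.imwrite(o,p)
crop("top",230,190,130,75,6,"pics/t_c.png")
crop("side",185,195,125,100,6,"pics/s_c.png")
E
```

```text
(no output)
```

View pics/t_c.png

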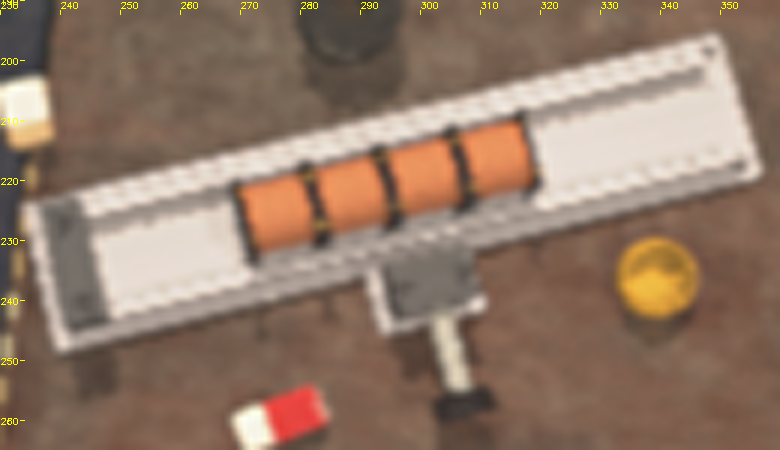

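View pics/s_c.png

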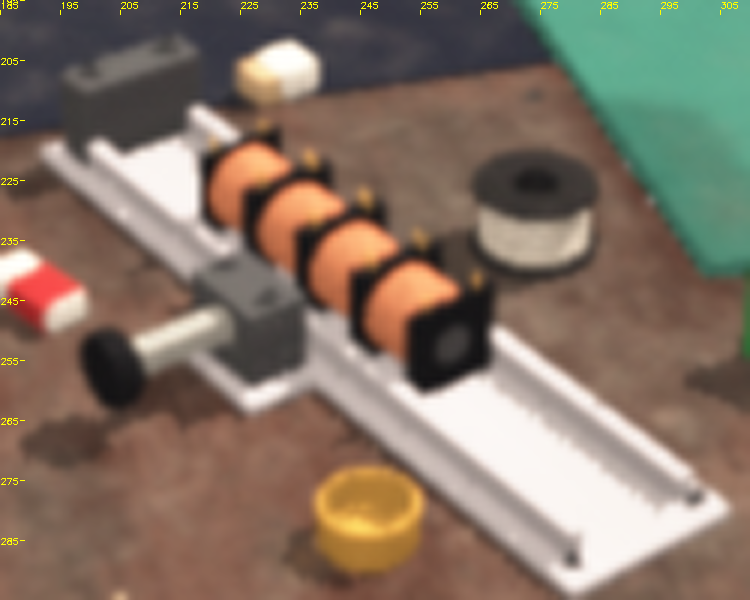

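```bash
cat > h.py <<'E'
import numpy as np,pickle
from scipy.optimize import least_squares
def proj(c,X):
    X=np.atleast_2d(X)@np.array(c["R"]).T+np.array(c["t"])
    return np.c_[c["fx"]*X[:,0]/X[:,2]+c["cx"],c["fy"]*X[:,1]/X[:,2]+c["cy"]]
def ch2w(p,X):
    X=np.atleast_2d(X); c,s=np.cos(p[2]),np.sin(p[2])
    return np.c_[p[0]+c*X[:,0]-s*X[:,1],p[1]+s*X[:,0]+c*X[:,1],X[:,2]]
E
python3 - <<'E'
from h import *
d=pickle.load(open("d0.pkl","rb"))
# crop coords
T=[((-.15,-.031,.005),(718,36)),((-.15,.031,.005),(763,175)),((.15,.031,.003),(62,350)),((.15,-.031,.005),(27,205)),
   ((.126,-.018,.038),(82,203)),((.126,.018,.038),(105,322))]
S=[((-.15,-.031,.005),(730,508)),((-.15,.031,.005),(575,593)),((.15,.031,.005),(42,152)),((.126,.019,.038),(83,100)),((.126,-.019,.038),(198,55))]
Tk=(463,404); Sk=(108,370)
Tr=[((0,-.017,.039),(521,116)),((0,.017,.039),(537,186))]
Sr=[((0,.017,.039),(409,326)),((0,-.017,.039),(490,282)),((0,.017,.005),(420,392)),((0,-.017,.005),(488,355))]
tp=lambda q:np.array([230+q[0]/6-.4,190+q[1]/6-.4]); sp=lambda q:np.array([185+q[0]/6-.4,195+q[1]/6-.4])
def res(p,which="ts"):
    r=[]
    if "t" in which:
        r+=[proj(d["top"],ch2w(p,X))[0]-tp(q) for X,q in T]
    if "s" in which:
        r+=[proj(d["side"],ch2w(p,X))[0]-sp(q) for X,q in S]
    return np.ravel(r)
for w in ("t","s","ts"):
    o=least_squares(res,[.5,0,1.7],args=(w,),loss="soft_l1"); print(w,o.x.round(4),res(o.x,w).reshape(-1,2).round(1).tolist())
p=o.x
def rr(s,w): 
    r=[]
    if "t" in w:r+=[proj(d["top"],ch2w(p,np.array(X)+[s[0],s[1],0]))[0]-tp(q) for X,q in Tr]
    if "s" in w:r+=[proj(d["side"],ch2w(p,np.array(X)+[s[0],s[1],0]))[0]-sp(q) for X,q in Sr]
    return np.ravel(r)
for w in ("t","s","ts"):
    o=least_squares(rr,[0,0],args=(w,)); print("row rear",w,o.x.round(4),rr(o.x,w).round(1))
k=ch2w(p,[-.002,.101,.0215]); print("knob world",k,proj(d["top"],k),tp(Tk),proj(d["side"],k),sp(Sk))
# knob at joint 0 from images
def kr(v): 
    X=ch2w(p,[v[0],v[1],.0215])
    return np.r_[proj(d["side"],X)[0]-sp(Sk)]
print("knob ch (side)",least_squares(kr,[0,.1]).x)
pickle.dump(p,open("chan.pkl","wb"))
for name,pt,pc in (("eraser",(277,260),"top"),("cap",(340,237),"top"),("spool",(288,190),"top")):
    c=d[pc]; ray=np.array(c["R"]).T@np.array([(pt[0]-c["cx"])/c["fx"],(pt[1]-c["cy"])/c["fy"],1]); C=-np.array(c["R"]).T@np.array(c["t"]); X=C+ray*(0.01-C[2])/ray[2]
    cc,s=np.cos(p[2]),np.sin(p[2]); dx=X[:2]-p[:2]; print(name,X,"ch",cc*dx[0]+s*dx[1],-s*dx[0]+cc*dx[1])
E
```

```text
t [0.5945 0.0088 1.9414] [[0.3, -0.4], [0.1, 0.2], [-0.7, 0.4], [-0.7, -0.1], [0.5, 1.3], [0.3, -3.8]]
s [0.594  0.0077 1.9436] [[0.6, 0.3], [-0.3, 0.1], [-0.5, -0.2], [2.4, -1.9], [-1.7, 0.4]]
ts [0.5943 0.0084 1.9419] [[0.4, -0.3], [0.2, 0.3], [-0.5, 0.5], [-0.5, 0.1], [0.7, 1.4], [0.4, -3.7], [0.6, 0.1], [-0.3, -0.2], [-0.3, -0.5], [2.6, -2.1], [-1.5, 0.2]]
row rear t [-0.0514  0.0011] [-0.6 -1.   0.6  1. ]
row rear s [-0.0515 -0.002 ] [ 0.  -2.3  1.  -1.1 -1.9  1.7  0.9  1.5]
row rear ts [-0.0518 -0.001 ] [-0.7 -1.9  0.6  0.1 -0.3 -2.   0.7 -0.9 -2.2  2.   0.6  1.8]
knob world [[ 0.50092115 -0.03007987  0.0215    ]] [[308.17563129 261.17495878]] [306.76666667 256.93333333] [[198.93648239 258.06985424]] [202.6        256.26666667]
knob ch (side) [-0.0011879   0.09272714]
eraser [0.49475284 0.04312836 0.01      ] ch 0.06846115021658691 0.0801981137535697
cap [ 0.5693534  -0.10318241  0.01      ] ch -0.09494377279016021 0.06373864611304941
spool [0.67011824 0.0355436  0.01      ] ch -0.002206573663916637 -0.08047741238852243
```

```bash
python3 - <<'E'
from h import *
import cv2
d=pickle.load(open("d0.pkl","rb")); p=pickle.load(open("chan.pkl","rb"))
ims=[]
for n,x0,y0,w,h in (("top",230,190,130,75),("side",185,195,125,100)):
    s=6
    im=cv2.resize(d[n]["frame"][y0:y0+h,x0:x0+w],None,fx=s,fy=s,interpolation=cv2.INTER_CUBIC)
    def pl(X,col,cl=True):
        q=proj(d[n],ch2w(p,X)); q=((q+.5-[x0,y0])*s).astype(int); cv2.polylines(im,[q.reshape(-1,1,2)],cl,col,1)
    a=np.linspace(0,2*np.pi,30)
    for y in (.101,.09): pl(np.c_[-.002+.013*np.cos(a),0*a+y,.0215+.013*np.sin(a)],(0,255,0))
    for x in (-.0515,-.0215,.0085,.0385,.0685): pl([(x,-.017,.005),(x,.017,.005),(x,.017,.039),(x,-.017,.039)],(255,0,0))
    pl([(.126,-.025,.038),(.126,.025,.038),(.126,.025,.005),(.126,-.025,.005)],(0,0,255))
    pl([(-.15,-.031,.005),(-.15,.031,.005),(.15,.031,.005),(.15,-.031,.005)],(255,0,255))
    pl([(-.019,.03,.036),(.015,.03,.036),(.015,.052,.036),(-.019,.052,.036)],(0,255,255))
    cv2.imwrite(f"pics/ov_{n}.png",im)
    print(n,"cam",-np.array(d[n]["R"]).T@np.array(d[n]["t"]))
E
```

```text
top cam [0.4504567  0.09645136 0.93342816]
side cam [ 0.41843641 -0.67357274  0.4915621 ]
```

View pics/ov_top.png

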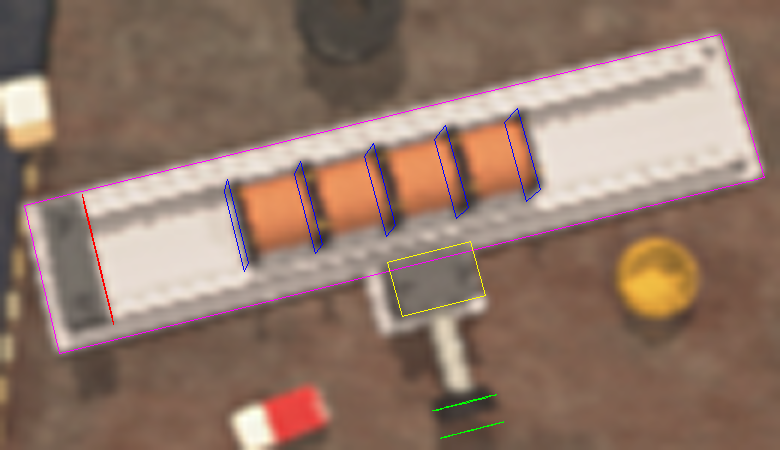

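View pics/ov_side.png

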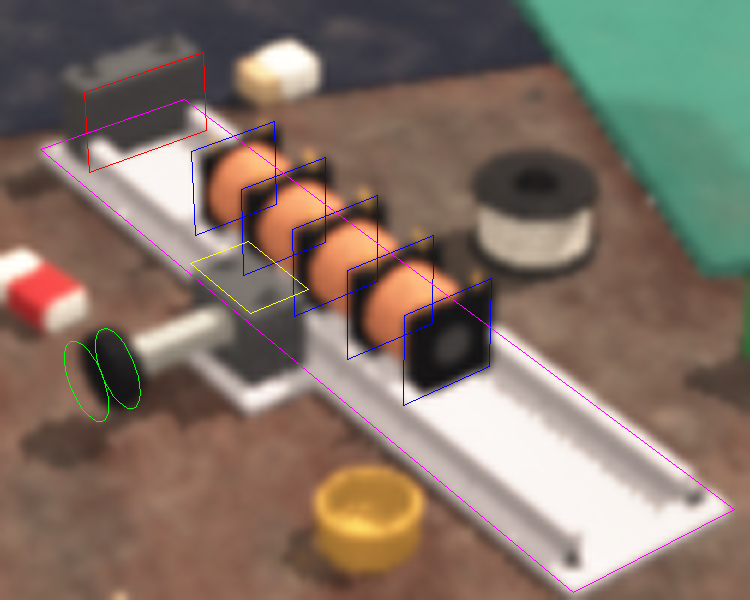

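```bash
python3 - <<'E'
from h import *
d=pickle.load(open("d0.pkl","rb"))
def ray(n,u,v):
    c=d[n];R=np.array(c["R"]);return -R.T@np.array(c["t"]),R.T@np.array([(u-c["cx"])/c["fx"],(v-c["cy"])/c["fy"],1])
def at(n,u,v,z):
    C,r=ray(n,u,v);return (C+r*(z-C[2])/r[2]).round(3)
def tri(a,b):
    C1,r1=ray("top",*a);C2,r2=ray("side",*b)
    s=np.linalg.lstsq(np.c_[r1,-r2],C2-C1,rcond=None)[0];A=C1+r1*s[0];B=C2+r2*s[1];return A.round(3),B.round(3)
print("flange near (right in side) bottom", at("side",137,242,0),at("side",87,245,0))
for q in ((193,305),(250,300),(310,325),(250,292),(40,290),(35,345),(270,370)):
    print(q,at("top",*q,0),at("top",*q,.1),at("top",*q,.25))
print("drum top", tri((250,293),(110,117)),tri((250,293),(128,117)))
print("origin in top",proj(d["top"],[[0,0,0],[.219,.585,.23]]),proj(d["side"],[.219,.585,.23]))
E
```

```text
flange near (right in side) bottom [0.393 0.086 0.   ] [ 0.297  0.101 -0.   ]
(193, 305) [0.365 0.228 0.   ] [0.374 0.214 0.1  ] [0.388 0.193 0.25 ]
(250, 300) [0.394 0.096 0.   ] [0.4   0.096 0.1  ] [0.409 0.096 0.25 ]
(310, 325) [ 0.356 -0.052  0.   ] [ 0.366 -0.036  0.1  ] [ 0.381 -0.012  0.25 ]
(250, 292) [0.412 0.098 0.   ] [0.416 0.098 0.1  ] [0.422 0.098 0.25 ]
(40, 290) [0.353 0.596 0.   ] [0.363 0.543 0.1  ] [0.379 0.462 0.25 ]
(35, 345) [0.231 0.577 0.   ] [0.254 0.526 0.1  ] [0.29  0.448 0.25 ]
(270, 370) [0.246 0.03  0.   ] [0.268 0.037 0.1  ] [0.301 0.048 0.25 ]
drum top (array([0.421, 0.097, 0.257]), array([0.378, 0.096, 0.259])) (array([0.421, 0.097, 0.255]), array([0.408, 0.097, 0.256]))
origin in top [[270.32026808 494.28156123]
 [-46.56385927 375.53669096]] [[51.11173422 77.15170655]]
```

```bash
python3 - <<'E'
import cv2,pickle
d=pickle.load(open("d0.pkl","rb"))
cv2.imwrite("pics/s_l.png",cv2.resize(d["side"]["frame"][80:300,0:260],None,fx=2.6,fy=2.6,interpolation=cv2.INTER_CUBIC))
cv2.imwrite("pics/t_l.png",cv2.resize(d["top"]["frame"][270:384,20:330],None,fx=2.5,fy=2.5,interpolation=cv2.INTER_CUBIC))
E
```

```text
(no output)
```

View pics/s_l.png

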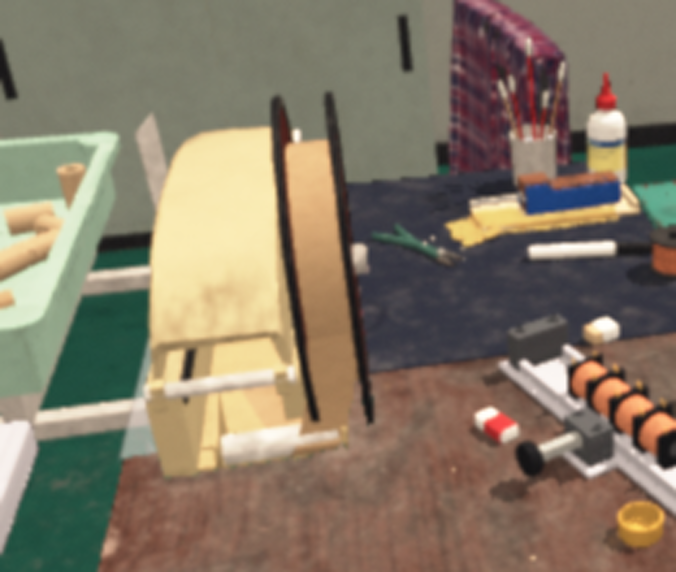

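View pics/t_l.png

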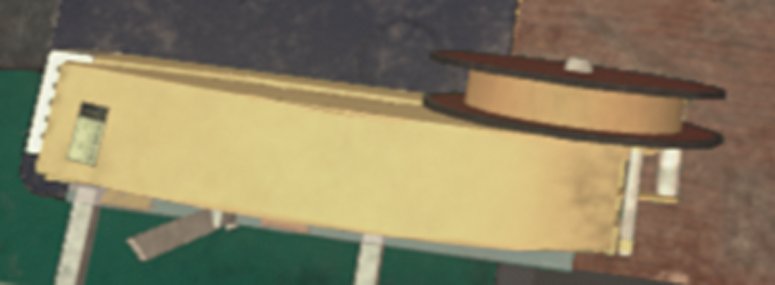

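The coil winder stands between the arm and the channel: flange top at about z 0.26, x up to 0.42, y from -0.04 to 0.5. I'll lift first, then cross over it.

Emit:
carry_out:
  series:
    - [0,0,1,0,0,0,0]
    - [0,0,1,0,0,0,0]
    - [0,0,1,0,0,0,0]
    - [0,0,1,0,0,0,0]
    - [0,0,1,0,0,0,0]
    - [0,0,1,0,0,0,0]
    - [0,0,1,0,0,0,0]
    - [0,0,1,0,0,0,0]
  grip_force: 40

```text
t: 1.9
tool_pos: [0.2194, 0.5851, 0.4323]
tool_rot: [0.56, 3.091, 0.0]
contact_force: [-0.2, 0.8, 0.7]
opening: 0.0002
```

Emit:
carry_out:
  series:
    - [0.6,-0.98,0,0,0,-0.31,0]
    - [0.6,-0.98,0,0,0,-0.31,0]
    - [0.6,-0.98,0,0,0,-0.31,0]
    - [0.6,-0.98,0,0,0,-0.31,0]
    - [0.6,-0.98,0,0,0,-0.31,0]
    - [0.6,-0.98,0,0,0,-0.31,0]
    - [0.6,-0.98,0,0,0,-0.31,0]
    - [0.6,-0.98,0,0,0,-0.31,0]
    - [0.6,-0.98,0,0,0,-0.31,0]
    - [0.6,-0.98,0,0,0,-0.31,0]

```text
t: 2.9
tool_pos: [0.3699, 0.3391, 0.4315]
tool_rot: [1.033, 2.967, 0.001]
contact_force: [0.9, -0.6, -1.1]
opening: 0.0001
```

Emit:
carry_out:
  series:
    - [0.6,-0.98,0,0,0,-0.31,0]
    - [0.6,-0.98,0,0,0,-0.31,0]
    - [0.6,-0.98,0,0,0,-0.31,0]
    - [0.6,-0.98,0,0,0,-0.31,0]
    - [0.6,-0.98,0,0,0,-0.31,0]
    - [0.6,-0.98,0,0,0,-0.31,0]
    - [0.6,-0.98,0,0,0,-0.31,0]
    - [0.6,-0.98,0,0,0,-0.31,0]
    - [0.6,-0.98,0,0,0,-0.31,0]
    - [0.6,-0.98,0,0,0,-0.31,0]

```text
t: 3.9
tool_pos: [0.5199, 0.0941, 0.4314]
tool_rot: [1.479, 2.772, 0.0]
contact_force: [0.4, 0.2, -0.4]
opening: -0.0002
```

Emit:
carry_out:
  series:
    - [0.6,-0.98,0,0,0,-0.31,0]
    - [0.6,-0.98,0,0,0,-0.31,0]
    - [0.6,-0.98,0,0,0,-0.31,0]
    - [0.6,-0.98,0,0,0,-0.31,0]
    - [0.6,-0.98,0,0,0,-0.31,0]
    - [0.6,-0.98,0,0,0,-0.31,0]
    - [0.6,-0.98,0,0,0,-0.31,0]
    - [0,0,0,0,0,0,0]

```text
t: 4.7
tool_pos: [0.6253, -0.079, 0.4298]
tool_rot: [-1.772, -2.592, 0.002]
contact_force: [-0.7, -0.1, -0.6]
opening: -0.0005
```

Emit:
carry_out:
  series:
    - [0,0,-1,0,0,0,0]
    - [0,0,-1,0,0,0,0]
    - [0,0,-1,0,0,0,0]
    - [0,0,-1,0,0,0,0]
    - [0,0,-1,0,0,0,0]
    - [0,0,-1,0,0,0,0]
    - [0,0,-1,0,0,0,0]
    - [0,0,-1,0,0,0,0]
    - [0,0,-1,0,0,0,0]
    - [0,0,-1,0,0,0,0]
    - [0,0,0,0,0,0,0]

```text
t: 5.8
tool_pos: [0.6216, -0.0749, 0.1767]
tool_rot: [-1.763, -2.591, 0.004]
contact_force: [0.9, -0.6, -0.6]
opening: -0.0003
```

```bash
python3 - <<'E'
from station import ctrl
import cv2,pickle
from scipy.spatial.transform import Rotation as Rr
o=ctrl.get_obs();print(o["t"],o["tool_pos"],o["tool_rot"],Rr.from_rotvec(o["tool_rot"]).as_matrix())
p=ctrl.get_image("wrist"); print({k:v for k,v in p.items() if k!="frame"})
cv2.imwrite("pics/w1.png",p["frame"]); pickle.dump((o,p),open("w1.pkl","wb"))
p=ctrl.get_image("side"); cv2.imwrite("pics/s2.png",p["frame"])
E
```

```text
5.8 [ 0.62158255 -0.0749203   0.17671275] [-1.7628403  -2.59088425  0.00415097] [[-0.36708489  0.93015317 -0.00798545]
 [ 0.93017398  0.36711224  0.00222907]
 [ 0.00500493 -0.0066096  -0.99996563]]
{'fx': 297.3186396354542, 'fy': 297.3186396354542, 'cx': 250.86471255692217, 'cy': 186.20820428860566, 'hand_eye': array([[ 5.00289298e-04, -9.57439403e-01, -2.88633918e-01,
         7.35549924e-02],
       [ 9.99999750e-01,  3.34527614e-04,  6.23624746e-04,
         5.80891470e-04],
       [-5.00526889e-04, -2.88634158e-01,  9.57439331e-01,
        -1.43237653e-01],
       [ 0.00000000e+00,  0.00000000e+00,  0.00000000e+00,
         1.00000000e+00]]), 'shot': 4}
```

View pics/w1.png

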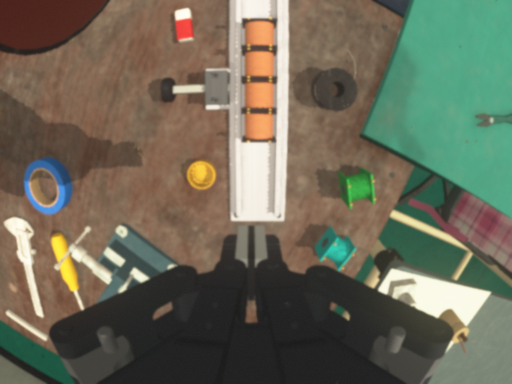

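View pics/s2.png

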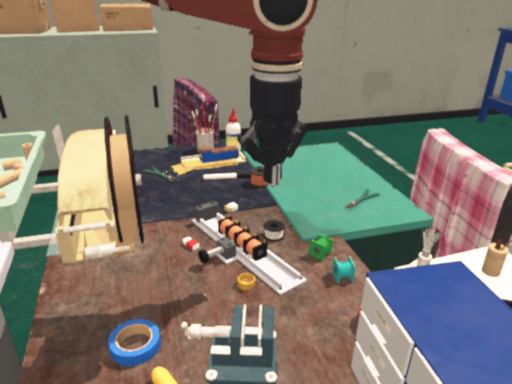

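Wrist view: the copper row runs up the channel at columns 244–276, its rear face at row ~141, and the channel's open end at row ~220. The closed fingertips (column 258) are in line with the channel. The green spool (357, 187) and turquoise one (335, 248) are well clear. I'll back-project to check positions.

```bash
cat >> h.py <<'E'
from scipy.spatial.transform import Rotation as Rot
def wpx(o,p,u,v,z):
    x=np.array([u-p["cx"],v-p["cy"]])/p["fx"]; th=np.hypot(*x); d=np.r_[x/th*np.sin(th),np.cos(th)]
    H=np.array(p["hand_eye"]); R=Rot.from_rotvec(o["tool_rot"]).as_matrix()
    C=R@H[:3,3]+o["tool_pos"]; r=R@H[:3,:3]@d
    return C+r*(z-C[2])/r[2]
def w2ch(P,X):
    c,s=np.cos(P[2]),np.sin(P[2]); dx=X[:2]-P[:2]; return np.array([c*dx[0]+s*dx[1],-s*dx[0]+c*dx[1]])
E
python3 - <<'E'
from h import *
o,p=pickle.load(open("w1.pkl","rb")); P=pickle.load(open("chan.pkl","rb"))
for n,u,v,z in (("rear L",231,220,.005),("rear R",286,220,.005),("bob rear L",244,141.5,.039),("bob rear R",276,141.5,.039),("bob front L",244.5,19,.039),("bob front R",276.5,19,.039),("knob outer",162,90,.0215),("guide corner",206,69,.036),("guide rear",206,107,.036),("wallL",231,20,.005),("wallR",288,20,.005)):
    print(n,(1000*w2ch(P,wpx(o,p,u,v,z))).round(1))
print("tcp ch",w2ch(P,o["tool_pos"]), "axes",P)
import cv2
cv2.imwrite("pics/w1c.png",cv2.resize(p["frame"][0:230,150:300],None,fx=2.6,fy=2.6,interpolation=cv2.INTER_CUBIC))
E
```

```text
rear L [-148.8   27.7]
rear R [-148.4  -35.7]
bob rear L [-53.6  11.7]
bob rear R [-53.4 -18.8]
bob front L [64.5 11.7]
bob front R [ 65.  -18.2]
knob outer [-1.5 96.1]
guide corner [16.3 47.9]
guide rear [-20.5  48.1]
wallL [73.2 26.8]
wallR [ 74.  -32.9]
tcp ch [-0.08754761  0.00481557] axes [0.5943196  0.0084134  1.94192509]
```

View pics/w1c.png

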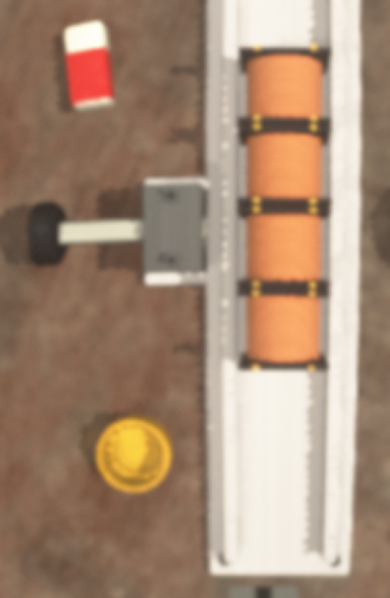

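Emit:
carry_out:
  series:
    - [0.29,0.11,0,0,0,0,0]
    - [0,0,-1,0,0,0,0]
    - [0,0,-1,0,0,0,0]
    - [0,0,-1,0,0,0,0]
    - [0,0,-1,0,0,0,0]
    - [0,0,-1,0,0,0,0]
    - [0,0,-0.8,0,0,0,0]
    - [0,0,-0.4,0,0,0,0]
    - [0,0,0,0,0,0,0]

```text
t: 6.8
tool_pos: [0.6318, -0.0734, 0.026]
tool_rot: [-1.768, -2.596, 0.0]
contact_force: [-1.4, 0.4, -0.0]
opening: -0.0001
```

```bash
python3 - <<'E'
from station import ctrl
from h import *
import cv2
P=pickle.load(open("chan.pkl","rb"))
o=ctrl.get_obs();print(o["t"],o["tool_pos"],w2ch(P,o["tool_pos"]),o["contact_force"])
p=ctrl.get_image("wrist");f=p["frame"]
s=ctrl.get_image("side")["frame"]
cv2.imwrite("pics/c3.png",np.hstack([cv2.resize(f,None,fx=.8,fy=.8),cv2.resize(s[180:300,180:310],(333,307),interpolation=cv2.INTER_CUBIC)]))
E
```

```text
6.8 [ 0.63180821 -0.0733564   0.02595448] [-0.0897987  -0.00528108] [-1.37979756  0.35679198 -0.02604301]
```

View pics/c3.png

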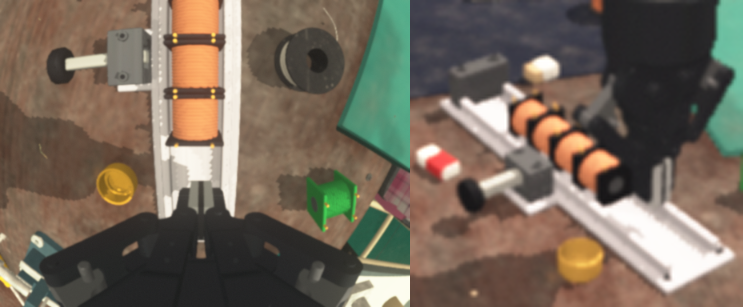

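Emit:
carry_out:
  series:
    - [-0.18,0.32,-0.06,0,0,0,0]
    - [-0.18,0.32,-0.06,0,0,0,0]
    - [-0.073,0.186,0,0,0,0,0]
    - [-0.073,0.186,0,0,0,0,0]
    - [-0.073,0.186,0,0,0,0,0]
    - [-0.073,0.186,0,0,0,0,0]
    - [-0.073,0.186,0,0,0,0,0]
    - [-0.073,0.186,0,0,0,0,0]

```text
t: 7.7
tool_pos: [0.612, -0.0295, 0.0236]
tool_rot: [1.768, 2.596, 0.0]
contact_force: [0.7, -2.1, 1.5]
opening: -0.0003
```

```bash
cat > look.py <<'E'
from station import ctrl
from h import *
import cv2,sys
P=pickle.load(open("chan.pkl","rb"))
o=ctrl.get_obs();print(o["t"],o["tool_pos"],w2ch(P,o["tool_pos"]).round(4),o["contact_force"].round(1))
p=ctrl.get_image("wrist");f=p["frame"]
s=ctrl.get_image("side")["frame"]
cv2.imwrite(sys.argv[1],np.hstack([cv2.resize(f,None,fx=.85,fy=.85),cv2.resize(s[190:300,180:310],(360,326),interpolation=cv2.INTER_CUBIC)]))
pickle.dump((o,p),open("w.pkl","wb"))
E
python3 look.py pics/c4.png
```

```text
7.7 [ 0.61196454 -0.02951128  0.02361936] [-0.0417 -0.0027] [ 0.7 -2.1  1.5]
```

View pics/c4.png

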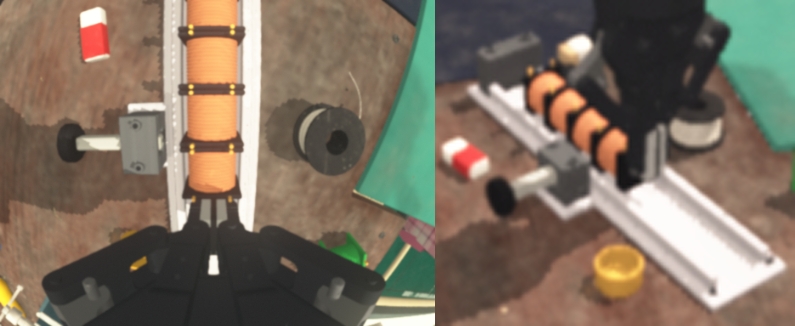

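The fingertips are centred on bobbin 4's rear flange and the row is moving as one train, with about 2 N on the tool.

Emit:
carry_out:
  series:
    - [-0.073,0.186,0,0,0,0,0]
    - [-0.073,0.186,0,0,0,0,0]
    - [-0.073,0.186,0,0,0,0,0]
    - [-0.073,0.186,0,0,0,0,0]
    - [-0.073,0.186,0,0,0,0,0]
    - [-0.036,0.093,0,0,0,0,0]
    - [-0.015,0.037,0,0,0,0,0]
    - [-0.015,0.037,0,0,0,0,0]

```text
t: 8.6
tool_pos: [0.601, -0.0022, 0.0233]
tool_rot: [1.768, 2.597, -0.0]
contact_force: [1.7, -2.0, 0.5]
opening: 0.0
```

Emit:
carry_out:
  series:
    - [-0.015,0.037,0,0,0,0,0]
    - [-0.015,0.037,0,0,0,0,0]
    - [-0.015,0.037,0,0,0,0,0]

```text
t: 8.9
tool_pos: [0.5999, 0.0005, 0.0233]
tool_rot: [-1.769, -2.596, 0.0]
contact_force: [0.2, -0.7, 0.7]
opening: -0.0002
```

Emit:
carry_out:
  series:
    - [-0.015,0.037,0,0,0,0,0]
    - [-0.015,0.037,0,0,0,0,0]

```text
t: 9.1
tool_pos: [0.5991, 0.0024, 0.0233]
tool_rot: [-1.769, -2.596, 0.0]
contact_force: [1.4, -0.9, 0.2]
opening: -0.0004
```

```bash
python3 look.py pics/c5.png
```

```text
9.1 [0.59905116 0.00242268 0.02326327] [-0.0073 -0.0022] [ 1.4 -0.9  0.2]
```

View pics/c5.png

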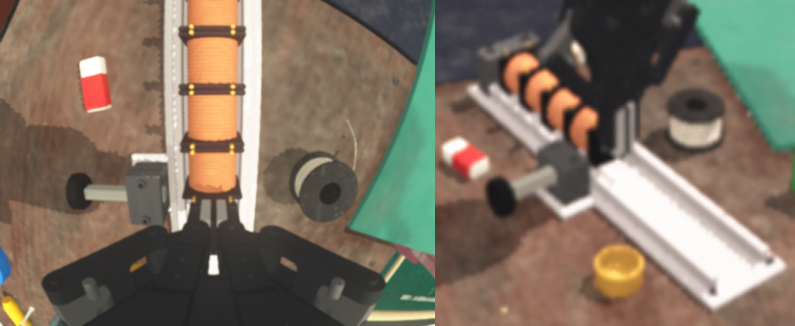

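Close to the stop, with no contact yet. I'll go on in 1 mm rows, watching the force.

Emit:
carry_out:
  series:
    - [-0.015,0.037,0,0,0,0,0]
    - [-0.015,0.037,0,0,0,0,0]

```text
t: 9.4
tool_pos: [0.5983, 0.0043, 0.0233]
tool_rot: [-1.769, -2.597, 0.0]
contact_force: [0.9, -1.7, 1.1]
opening: 0.0002
```

Emit:
carry_out:
  series:
    - [-0.015,0.037,0,0,0,0,0]
    - [-0.015,0.037,0,0,0,0,0]

```text
t: 9.6
tool_pos: [0.598, 0.0051, 0.0235]
tool_rot: [1.767, 2.595, -0.002]
contact_force: [2.0, -6.5, -1.0]
opening: 0.0002
```

Emit:
carry_out:
  series:
    - [-0.015,0.037,0,0,0,0,0]
    - [-0.015,0.037,0,0,0,0,0]

```text
t: 9.8
tool_pos: [0.5981, 0.0053, 0.0239]
tool_rot: [1.764, 2.592, -0.005]
contact_force: [4.3, -12.2, -0.7]
opening: -0.0
```

The row stopped against the end stop: TCP motion ceased and the force rose to 12 N along the channel. Now I'll back off and rise.

Emit:
carry_out:
  series:
    - [0.073,-0.186,0,0,0,0,0]
    - [0.073,-0.186,0,0,0,0,0]
    - [0.073,-0.186,0,0,0,0,0]
    - [0.073,-0.186,0,0,0,0,0]
    - [0,0,0,0,0,0,0]
    - [0,0,1,0,0,0,0]
    - [0,0,1,0,0,0,0]
    - [0,0,1,0,0,0,0]
    - [0,0,1,0,0,0,0]
    - [0,0,1,0,0,0,0]
    - [0,0,0,0,0,0,0]

```text
t: 10.9
tool_pos: [0.6068, -0.0108, 0.1532]
tool_rot: [1.764, 2.591, 0.006]
contact_force: [1.2, -0.1, -0.3]
opening: -0.0
```

```bash
python3 look.py pics/c6.png; python3 -c "
from station import ctrl;print(ctrl.get_obs()['q'])"
```

```text
10.9 [ 0.60682858 -0.01078938  0.15317116] [-0.0224 -0.0047] [ 1.2 -0.1 -0.3]
[-1.40617664e-01  6.77585380e-02  1.73850719e+00  1.59256410e-04
  1.33443500e+00 -5.15753410e-01]
```

View pics/c6.png

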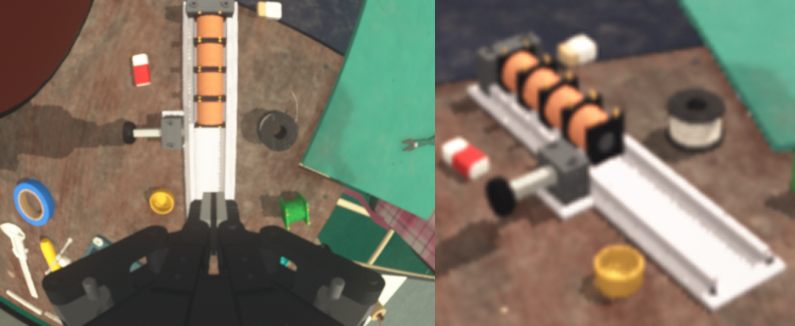

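```bash
python3 - <<'E'
from h import *
import cv2
o,p=pickle.load(open("w.pkl","rb"));P=pickle.load(open("chan.pkl","rb"))
for n,u,v,z in (("rear",246,147.5,.039),("front",246,17,.039),("knob out",145,155,.0215)):
    X=wpx(o,p,u,v,z);print(n,X.round(4),(1000*w2ch(P,X)).round(1))
f=p["frame"][0:190,130:330]
cv2.imwrite("pics/c6c.png",cv2.resize(f,None,fx=3.1,fy=3.1,interpolation=cv2.INTER_CUBIC))
E
```

```text
rear [0.593 0.017 0.039] [ 8.5 -1.9]
front [0.5509 0.1241 0.039 ] [123.5  -1.5]
knob out [ 0.504  -0.0274  0.0215] [-0.6 97.1]
```

View pics/c6c.png

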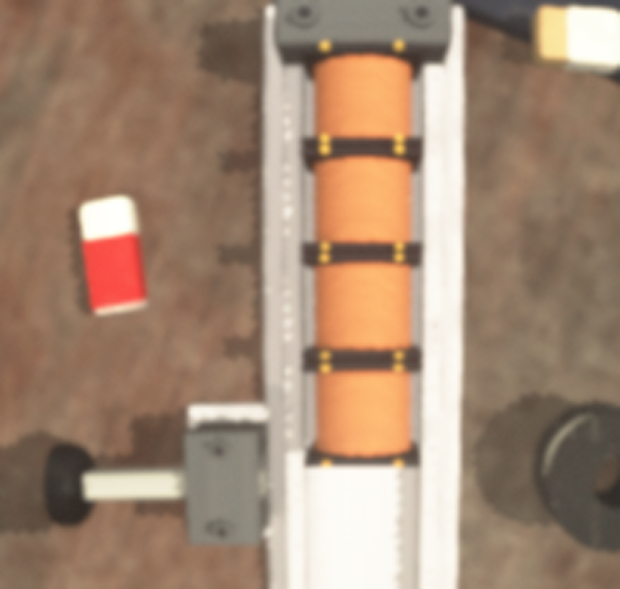

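Bobbins are hard against the stop with no gaps. Next I'll rotate -90° so the finger sides face the knob, and move outside it.

Emit:
carry_out:
  series:
    - [-0.32,-0.07,0,0,0,-0.98,0]
    - [-0.32,-0.07,0,0,0,-0.98,0]
    - [-0.32,-0.07,0,0,0,-0.98,0]
    - [-0.32,-0.07,0,0,0,-0.98,0]
    - [-0.32,-0.07,0,0,0,-0.98,0]
    - [-0.32,-0.07,0,0,0,-0.98,0]
    - [-0.32,-0.07,0,0,0,-0.98,0]
    - [-0.32,-0.07,0,0,0,-0.98,0]

```text
t: 11.8
tool_pos: [0.5385, -0.0244, 0.1458]
tool_rot: [-2.627, -1.717, 0.004]
contact_force: [0.9, -0.2, 0.6]
opening: 0.0002
```

Emit:
carry_out:
  series:
    - [-0.32,-0.07,0,0,0,-0.98,0]
    - [-0.32,-0.07,0,0,0,-0.98,0]
    - [-0.32,-0.07,0,0,0,-0.98,0]
    - [-0.32,-0.07,0,0,0,-0.98,0]
    - [-0.32,-0.07,0,0,0,-0.98,0]
    - [-0.32,-0.07,0,0,0,-0.98,0]
    - [-0.32,-0.07,0,0,0,-0.98,0]
    - [-0.32,-0.07,0,0,0,-0.98,0]
    - [0,0,0,0,0,0,0]

```text
t: 12.7
tool_pos: [0.4744, -0.0384, 0.1461]
tool_rot: [-3.084, -0.589, 0.005]
contact_force: [0.6, 0.1, 0.2]
opening: 0.0001
```

```bash
python3 look.py pics/c7.png; python3 -c "
from station import ctrl;import cv2
o=ctrl.get_obs();print(o['q'],o['tool_rot'])
cv2.imwrite('pics/s7.png',ctrl.get_image('side')['frame'])"
```

```text
12.7 [ 0.47441414 -0.03840574  0.14608883] [-1.000e-04  1.287e-01] [0.6 0.1 0.2]
[-2.36947083e-01 -2.43814040e-01  2.03262130e+00  1.58820236e-04
  1.35487928e+00  9.54140223e-01] [-3.08416254e+00 -5.92625672e-01  2.89224478e-03]
```

View pics/c7.png

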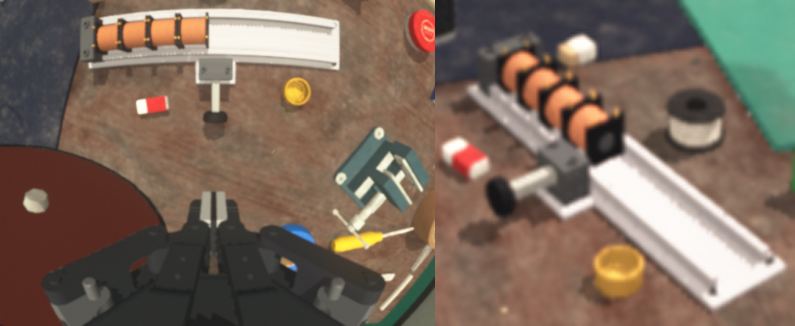

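View pics/s7.png

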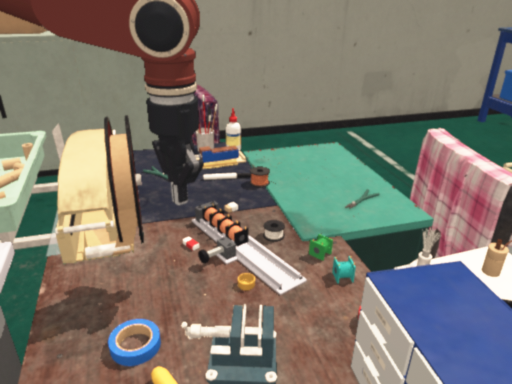

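Knob is straight ahead of the closed fingers (wrist view knob column 215 and fingers 212, both in the scaled picture), and the winder flange is off to the left with clearance. Descending in two stages.

Emit:
carry_out:
  series:
    - [0,0,-0.8,0,0,0,0]
    - [0,0,-0.8,0,0,0,0]
    - [0,0,-0.8,0,0,0,0]
    - [0,0,0,0,0,0,0]

```text
t: 13.25
tool_pos: [0.4738, -0.038, 0.0848]
tool_rot: [-3.082, -0.591, 0.01]
contact_force: [-0.8, -0.2, -0.7]
opening: -0.0
```

```bash
python3 look.py pics/c8.png; python3 -c "
from station import ctrl;import cv2
f=ctrl.get_image('side')['frame']
cv2.imwrite('pics/s8.png',cv2.resize(f[0:270,40:320],None,fx=2,fy=2))"
```

```text
13.25 [ 0.47382003 -0.03795513  0.08483971] [0.0005 0.1291] [-0.8 -0.2 -0.7]
```

View pics/s8.png

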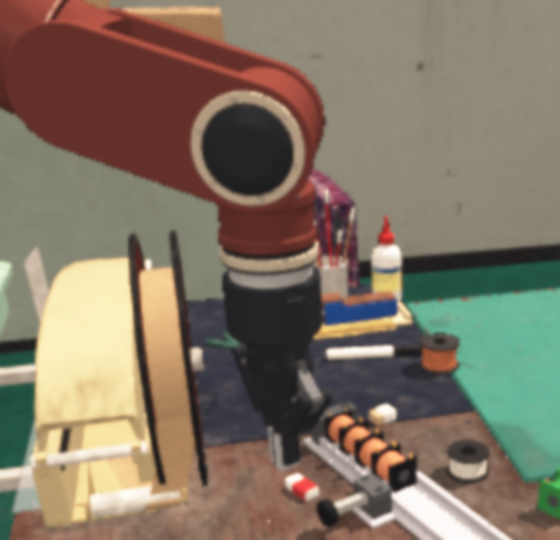

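```bash
python3 - <<'E'
from h import *
d=pickle.load(open("d0.pkl","rb"));c=d["side"]
R=np.array(c["R"]);C=-R.T@np.array(c["t"])
def aty(u,v,y):
    r=R.T@np.array([(u-c["cx"])/c["fx"],(v-c["cy"])/c["fy"],1]);return (C+r*(y-C[1])/r[1]).round(3)
for u,v in ((110,86),(125,95),(140,102)):
    for y in (-.08,-.03,.02): print("forearm bottom",u,v,y,aty(u,v,y))
for u,v in ((107,118),(128,117),(140,235),(118,240)):
    for y in (-.03,.05,.1): print("flange",u,v,y,aty(u,v,y))
E
```

```text
forearm bottom 110 86 -0.08 [ 0.393 -0.08   0.353]
forearm bottom 110 86 -0.03 [ 0.391 -0.03   0.342]
forearm bottom 110 86 0.02 [0.388 0.02  0.33 ]
forearm bottom 125 95 -0.08 [ 0.41 -0.08  0.34]
forearm bottom 125 95 -0.03 [ 0.409 -0.03   0.328]
forearm bottom 125 95 0.02 [0.409 0.02  0.315]
forearm bottom 140 102 -0.08 [ 0.428 -0.08   0.33 ]
forearm bottom 140 102 -0.03 [ 0.429 -0.03   0.316]
forearm bottom 140 102 0.02 [0.43  0.02  0.302]
flange 107 118 -0.03 [ 0.38  -0.03   0.296]
flange 107 118 0.05 [0.375 0.05  0.271]
flange 107 118 0.1 [0.372 0.1   0.256]
flange 128 117 -0.03 [ 0.409 -0.03   0.295]
flange 128 117 0.05 [0.408 0.05  0.27 ]
flange 128 117 0.1 [0.408 0.1   0.255]
flange 140 235 -0.03 [ 0.403 -0.03   0.088]
flange 140 235 0.05 [0.402 0.05  0.038]
flange 140 235 0.1 [0.4   0.1   0.007]
flange 118 240 -0.03 [ 0.367 -0.03   0.084]
flange 118 240 0.05 [0.361 0.05  0.034]
flange 118 240 0.1 [0.357 0.1   0.002]
```

By estimate the forearm clears the flange by about 3 cm at full depth. Lowering slowly to z ≈ 0.020 and watching the force.

Emit:
carry_out:
  series:
    - [0,0,-0.5,0,0,0,0]
    - [0,0,-0.5,0,0,0,0]
    - [0,0,-0.5,0,0,0,0]
    - [0,0,0,0,0,0,0]

```text
t: 13.8
tool_pos: [0.4741, -0.0382, 0.048]
tool_rot: [-3.084, -0.59, 0.007]
contact_force: [-0.0, 0.0, -0.9]
opening: -0.0001
```

Emit:
carry_out:
  series:
    - [0,0,-0.4,0,0,0,0]
    - [0,0,-0.4,0,0,0,0]
    - [0,0,-0.3,0,0,0,0]
    - [0,0,0,0,0,0,0]

```text
t: 14.2
tool_pos: [0.475, -0.0384, 0.0217]
tool_rot: [-3.085, -0.59, 0.004]
contact_force: [-1.4, 0.3, 0.4]
opening: -0.0003
```

```bash
python3 look.py pics/c9.png; python3 -c "
from station import ctrl;import cv2
f=ctrl.get_image('side')['frame']
cv2.imwrite('pics/s9.png',cv2.resize(f[0:270,40:320],None,fx=2,fy=2))"
```

```text
14.2 [ 0.47497947 -0.03841052  0.02171105] [-0.0004  0.1282] [-1.4  0.3  0.4]
```

View pics/s9.png

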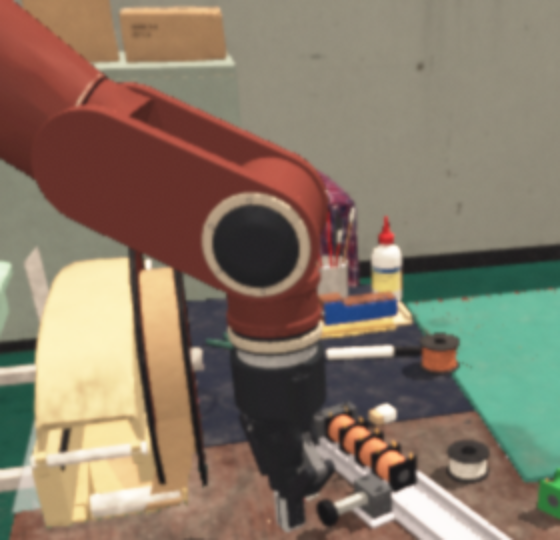

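View pics/c9.png

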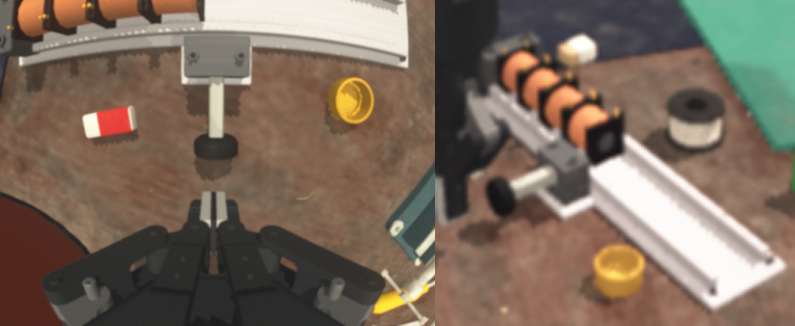

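The knob is directly in front of the fingertips (wrist 215, 147; fingers 213, 195), with no contact so far. Pushing along the channel's -y.

Emit:
carry_out:
  series:
    - [0.186,0.073,0,0,0,0,0]
    - [0.186,0.073,0,0,0,0,0]
    - [0.186,0.073,0,0,0,0,0]
    - [0.186,0.073,0,0,0,0,0]
    - [0.186,0.073,0,0,0,0,0]
    - [0.186,0.073,0,0,0,0,0]

```text
t: 14.95
tool_pos: [0.5043, -0.0277, 0.0233]
tool_rot: [3.085, 0.59, -0.001]
contact_force: [-1.9, -2.1, 1.0]
opening: -0.0001
```

Emit:
carry_out:
  series:
    - [0.186,0.073,0,0,0,0,0]
    - [0.186,0.073,0,0,0,0,0]
    - [0.186,0.073,0,0,0,0,0]
    - [0,0,0,0,0,0,0]

```text
t: 15.35
tool_pos: [0.5187, -0.0219, 0.0233]
tool_rot: [-3.085, -0.59, -0.001]
contact_force: [-0.2, 0.6, -0.6]
opening: -0.0001
```

```bash
python3 look.py pics/c10.png
```

```text
15.35 [ 0.51872515 -0.02191988  0.02330903] [-0.0009  0.0814] [-0.2  0.6 -0.6]
```

View pics/c10.png

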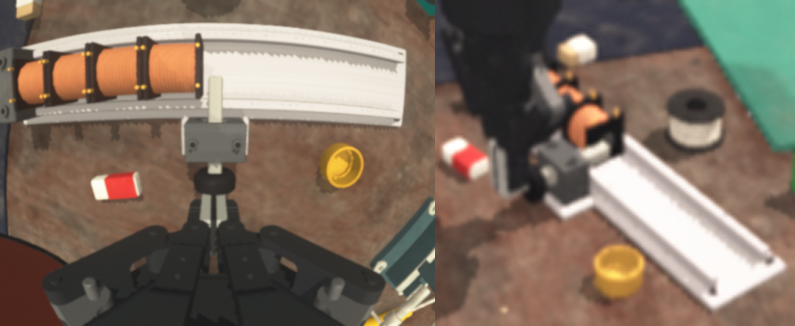

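The bolt is entering behind bobbin 4 (bar at 215, 78–115). I'll continue slowly until it stops.

Emit:
carry_out:
  series:
    - [0.11,0.043,0,0,0,0,0]
    - [0.11,0.043,0,0,0,0,0]
    - [0.074,0.029,0,0,0,0,0]
    - [0.037,0.015,0,0,0,0,0]
    - [0.037,0.015,0,0,0,0,0]

```text
t: 15.95
tool_pos: [0.527, -0.0185, 0.0231]
tool_rot: [-3.085, -0.59, 0.001]
contact_force: [-4.3, -1.8, 0.7]
opening: 0.0
```

Emit:
carry_out:
  series:
    - [0.037,0.015,0,0,0,0,0]
    - [0.037,0.015,0,0,0,0,0]

```text
t: 16.15
tool_pos: [0.527, -0.0185, 0.023]
tool_rot: [3.085, 0.591, -0.01]
contact_force: [-11.2, -4.2, 7.2]
opening: 0.0002
```

Emit:
carry_out:
  series:
    - [0.037,0.015,0,0,0,0,0]
    - [0.037,0.015,0,0,0,0,0]

```text
t: 16.35
tool_pos: [0.5271, -0.0184, 0.023]
tool_rot: [3.084, 0.592, -0.018]
contact_force: [-17.9, -7.4, 13.4]
opening: -0.0002
```

It's hard against its stop: no more motion, force up to 19 N along the channel's -y. Retreat and check.

Emit:
carry_out:
  series:
    - [-0.186,-0.073,0,0,0,0,0]
    - [-0.186,-0.073,0,0,0,0,0]
    - [-0.186,-0.073,0,0,0,0,0]
    - [-0.186,-0.073,0,0,0,0,0]
    - [0,0,0,0,0,0,0]
    - [0,0,1,0,0,0,0]
    - [0,0,1,0,0,0,0]
    - [0,0,1,0,0,0,0]
    - [0,0,1,0,0,0,0]
    - [0,0,1,0,0,0,0]
    - [0,0,1,0,0,0,0]
    - [0,0,0,0,0,0,0]

```text
t: 17.55
tool_pos: [0.515, -0.0248, 0.178]
tool_rot: [3.083, 0.589, 0.013]
contact_force: [0.0, 0.2, 0.4]
opening: 0.0001
```

```bash
python3 look.py pics/c11.png; python3 - <<'E'
from h import *
import cv2
o,p=pickle.load(open("w.pkl","rb"))
cv2.imwrite("pics/c11c.png",cv2.resize(p["frame"][0:200,60:460],None,fx=2,fy=2,interpolation=cv2.INTER_CUBIC))
E
```

```text
17.55 [ 0.51502886 -0.02484404  0.17796565] [-0.0022  0.086 ] [0.  0.2 0.4]
```

View pics/c11.png

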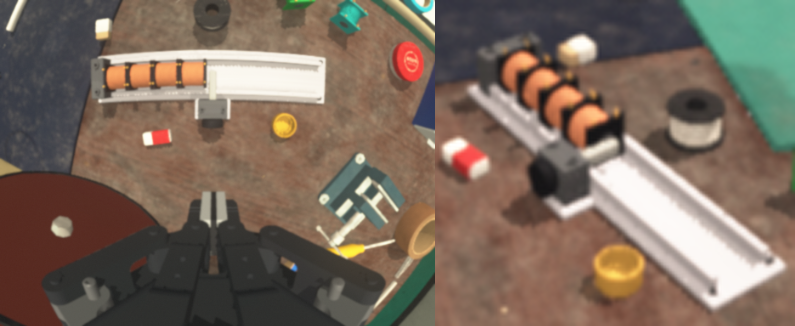

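View pics/c11c.png

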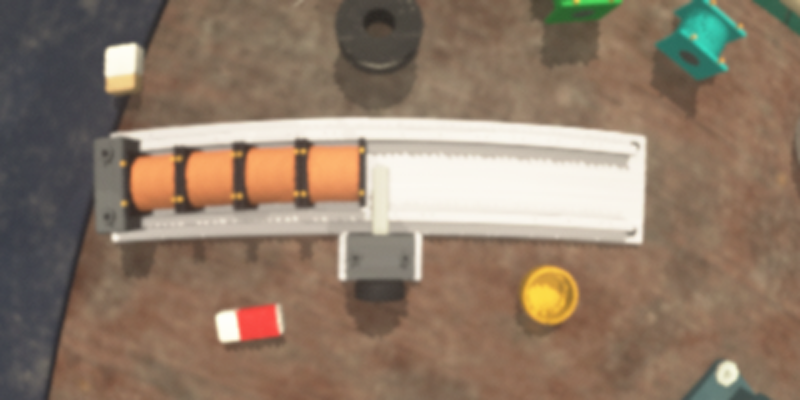

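The row sits against the stop with no gaps. The knob is flush with the guide, the bar reaches past the channel's middle behind bobbin 4, and the bystanders look unmoved. Handing in.

```bash
python3 -c "
from station import ctrl;print(ctrl.finish_job())"
```

```text
the job is handed in; nothing more can be done
None
```

The job is done and handed in at about 17.6 s on the robot's clock. `finish_job` reports no verdict.

- **Row:** I pushed bobbin 4 with shut fingertips until the row met the end stop. Motion ceased and the force rose to about 13 N along the channel.
- **Keeper:** I then pushed the knob along the channel's -y until it stopped, at about 19 N sideways plus about 13 N vertical on the tool.

**Last checks:** The wrist and side pictures show:
- the bobbins against the stop with no visible gaps;
- the bar across the channel's middle behind bobbin 4;
- the knob in against the guide;
- the eraser, cap, wire spool and small block apparently where they were. The pen was judged only by eye, since it barely shows in the last pictures.

The gripper was clear of everything, with about 0.4 N on the tool.

**Disagreements:**
- The fixed-camera fit and the wrist camera differed by 2–4 mm across the channel. I steered by the wrist camera and by the force.
- The fixed-camera fit also put the knob face at about y = 93 mm, against the listed 101 mm. The wrist camera agreed with the list to within about 2 mm.
- With the row seated, the wrist picture put its rear face at x = 8.5 mm, against a nominal 6 mm. The fingertip position at contact gave about 6.7 mm.

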